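# Set the hold-down of a cut-off box to running clearance

## Robot

A 7-joint arm with a two-finger parallel gripper is mounted at the origin on the work surface; the furniture and walls round the work are solid. World frame = base frame: x ahead of the robot, y to its left, z up, the work surface at z = 0. Lengths are in m, angles in degrees, forces in N, time in s.
With the tool pointing down it reaches from about 0.425 to 0.875 m from the base axis. Payload 4.7 kg.
Tool frame: the origin (TCP) lies on the centre line of the jaws, within the pads' length; the fingertips stand 25 mm ahead of it and the grasp point (between the pads) lies 6 mm ahead of it; z points along the fingers, y is the direction in which the jaws open and shut (so a half turn about z gives the same grasp; the last joint's range is limited). The gripper opens to 87 mm and grips with 3 to 60 N. Pads are 19 mm wide; open, the fingers measure 117 mm over their backs; the gripper's body (75 mm by 190 mm) begins 51 mm behind the grasp point.
Start: joints at [72.027, 18.392, -4.016, 83.108, 1.295, 78.541, -3.26], TCP at [0.209, -0.615, 0.248] pointing down, gripper open.
Joint ranges: [-163.93, 163.93], [-17.29, 119.83], [-79.2, 71.16], [3.27, 140.29], [-89.18, 269.18], [5.43, 117.66], [-154.24, 154.24]. Speed limits (degrees/s): [147.25, 147.25, 180, 180, 180, 180, 180].

## Interface

Orientations are given as [roll, pitch, yaw] about the fixed x, y, z axes, in that order (R = Rz(yaw) Ry(pitch) Rx(roll)).
In Python, from cell import env gives the robot as it stands.
- The arm moves only by the shell command python3 -m creep 'ROWS' [OPENING] [FORCE]. ROWS is JSON, a list of rows, each an object of numbers: "tx", "ty", "tz": the shift along the tool's x, y, z in m; "rx", "ry", "rz": the turn, a rotation vector about the tool's x, y, z in degrees. In form: [{"tx": .., "ty": .., "tz": .., "rx": .., "ry": .., "rz": ..}, ...]. A call has 1 to 20 rows; each row shifts and turns the commanded pose from where the row before left it, along the tool's axes as they then stand; what a row does not reach is not made up. A row lasts 1/8 s, in which the tool goes at most 62.5 mm and 10.7 degrees, less where a joint would pass 70% of its speed; a pose out of reach is approached as far as the arm can. A call is refused whole if a number of a shift passes 0.0625 or a number of a turn 10.7, either way. A call with a gripper value outside its range is refused whole. OPENING is the finger opening in m, from 0 to 0.087, set as the call begins (- or left out, the last holds). The fingers move at their own pace and stop on an object; FORCE is the grip in N (left out, the last holds). Time passes only in rows, so rows that do not move let the fingers close. It gives the time, the measured TCP pose, the force and the opening at its end, in the units of the state.
- env.get_obs(): the state, without advancing time (a new reading comes with each control period).
- env.read_camera(name): name is "side" or "top" or "wrist"; returns a dict with "pixels" (400x640x3 uint8, red, green, blue), "intrinsics" (3x3 intrinsics, pixels), "D" ([k1, k2, p1, p2, k3] as OpenCV has them; the pictures are not rectified), "R" (3x3) and "t" (3): a world point X has camera coordinates R X + t. Camera axes: x right, y down, z forward; pixel columns grow to the right and rows downward; lengths in m; the calibration is good to about 2 mm. A picture is of the moment at which its call begins. There is no depth.
- env.sign_off(): hands the job in, once; it reports no verdict.
The state is a dict: "time_s": time; "qpos": joint angles; "joint_velocities": joint speeds; "effort": joint torques, N m; "tool_pos": TCP position; "tool_rot": TCP orientation; "force": force on the tool from outside, world axes, zero at the start; "wrist_torque": the same for the moment, N m; "grip_width": finger opening in m.
Only numpy, scipy, OpenCV 4.12 (cv2) and the standard library are available. Lean on these libraries where they do the work, as an engineer would, in place of code of your own. Each camera call takes 0.05 s, during which the arm holds its last target.

## Task

Set up the cut-off box for the next run: feed the long batten into it from the open mouth, flat on the bed under the hold-down shoe, until its end is fully home against the brass-faced stop, and let go of it. Then turn the wing screw clockwise until the shoe seats firmly on the batten, back it off a quarter turn so that the stock will run, and finish still gripping the wing screw there so that it cannot turn while I nip up the lock nut. Leave the two cut pieces and the pencil where they lie.

Things in the scene. Friction and masses are not known exactly. Their poses are not given: they have to be found in the camera images.
- cutoff_box: Wooden cut-off box screwed to the bench, fixed. Origin on the bench top (z = 0) vertically under the screw's axis; y axis = feed direction, from open mouth to stop; z up. Plywood bed 100 wide, from y = -147 to +85 mm, top 16 mm above the bench, bare from y = -147 to -95. The batten lying home has its centre at x = 0, y = -75 mm, 30 mm above the bench; its last 58 mm overhang the bed
- box_mouth (a point): Centre of the channel's flared mouth, at y = -95 mm of the cut-off box, 30 mm above the bench; axes as the box's. Mouth about 48 mm wide, narrowing within 20 mm to the fences: inner faces at x = +/-16 mm (batten has 2 mm play each side), tops 46 mm above the bench, from y = -75 to +41 mm of the box, with a saw kerf across them at y = -50
- box_stop (a point): Centre of the brass face of the length stop that the batten's end must meet, at y = +55 mm of the cut-off box and 30 mm above the bench; axes as the box's. The wooden stop block behind it is 51 mm high, 30 mm thick
- batten_mid (a point): Centre of the long pale square batten of softwood, loose, 28 x 260 x 28 mm (its y axis runs along the 260 mm; both ends alike), 0.1 to 0.17 kg; lies flat on the bench at the start, its centre 14 mm up
- hold_down: The hold-down: steel shoe with cork face, 26 x 44 x 8 mm, in the channel, and the wing screw that carries it. Origin at the centre of the cork face, on the screw's axis: 44 mm above the bench when it rests on the batten lying in the box, 0.95 mm higher per radian of backing off. A steel bridge (82 across x, 30 along y, from 71 to 81 mm above the bench) stands over it
- screw_grip (a point): Middle of the wing head of the thumbscrew, on its upright axis, 118 mm above the bench when seated (rises 6 mm a turn). The wing is a flat upright blade of dark steel, 46 mm along this point's x axis, 9 mm thick along its y axis, from 106 to 131 mm above the bench when seated; below it a bare 9 mm shank and a lock nut 20 mm wide with top at 94 mm; the rest of the box stays below 87 mm
- thumbscrew (a joint): Angle of the wing screw, rad. 0 = the shoe is seated firmly on the batten lying in the box, the end of its travel: it first touches at about 0.1 and stops dead at 0. Grows as the screw is backed off (counter-clockwise seen from above, shoe rises); starts at 2.6 to 3.6. About 0.04 N m of friction up to the seat; stays where it is left
- cut_piece_1_center (a point): Centre of a short pale length, 28 x 103 x 28 mm, sawn earlier: leave alone
- cut_piece_2_center (a point): Centre of the other short pale length, 28 x 103 x 28 mm: leave alone
- pencil: Red carpenter's pencil, 146 x 7 x 8 mm, lying between the robot and the cut-off box: leave alone; origin at the middle of its underside

How it is judged:
By the outcome, as a careful person would: the job done as asked, in the order asked, and still so for the second after the job is handed in, while the arm keeps its last pose, push and grip.
It also fails if it takes over 67 s, if anything falls off the work surface, if the arm or the gripper's body presses on something with over 40 N, if the wrist force passes 120 N, or if a joint passes its speed limit or range.

## Working session

There is one attempt and no reset: what is moved stays moved. The work goes in short steps, Python scripts to look and compute and a shell command to move; the robot and the scene stay as the last step left them, time stands still between calls to the robot, and variables do not carry over. Pictures are saved under pics/ and viewed, and the job is handed in when it is done.

```bash
ls; mkdir -p pics; python3 - <<'E'
from cell import env
import cv2
print(env.get_obs())
for n in("top","side","wrist"):
    c=env.read_camera(n); cv2.imwrite(f"pics/{n}0.png",c["pixels"][:,:,::-1]); print(n,c["intrinsics"],c["D"],c["R"],c["t"])
E
```

```text
pics
{'time_s': 0.0, 'qpos': array([72.02624053, 18.43773612, -4.01640686, 83.17575275,  1.29501498,
       78.54072815, -3.2607931 ]), 'joint_velocities': array([ 0.08563997, -0.06306722, -0.01904258,  0.01279827,  0.01305348,
        0.03354357,  0.03526328]), 'effort': array([ 6.91425498e-05, -4.91288996e+01, -4.04010275e-01, -3.12523842e+01,
       -6.40095212e-02,  4.38728440e-02,  1.78570608e-04]), 'tool_pos': array([ 0.2090728 , -0.61491594,  0.24646914]), 'tool_rot': array([-1.79891033e+02,  5.56248475e-03,  1.87835737e+01]), 'force': array([-0.02027719,  0.91062915, -0.15900471]), 'wrist_torque': array([ 0.08960479, -0.05470317, -0.0349719 ]), 'grip_width': 0.08711641770023018}
top [[448.93559065   0.         310.94548621]
 [  0.         448.93559065 195.842305  ]
 [  0.           0.           1.        ]] [0.02984934 0.         0.         0.         0.        ] [[-2.89107894e-02 -9.99581636e-01  8.48226410e-04]
 [-9.88382978e-01  2.84602026e-02 -1.49295366e-01]
 [ 1.49208766e-01 -5.15461944e-03 -9.88792281e-01]] [-0.01358806  0.56242562  1.09767794]
side [[400.50853439   0.         315.77345055]
 [  0.         400.50853439 196.65105644]
 [  0.           0.           1.        ]] [-0.0117105  0.         0.         0.         0.       ] [[ 0.17816114 -0.98397515 -0.00717662]
 [-0.82015434 -0.14446161 -0.55360428]
 [ 0.54369611  0.1045167  -0.83274894]] [-0.14698952  0.49861161  0.66744757]
wrist [[307.90100989   0.         318.18103652]
 [  0.         307.90100989 198.14895089]
 [  0.           0.           1.        ]] [-0.00021806  0.          0.          0.          0.        ] [[ 0.32213252 -0.94669341 -0.0014894 ]
 [-0.9072981  -0.3091758   0.28499208]
 [-0.27026061 -0.09045389 -0.95852871]] [-0.64989328 -0.03456076  0.39028135]
```

View pics/top0.png

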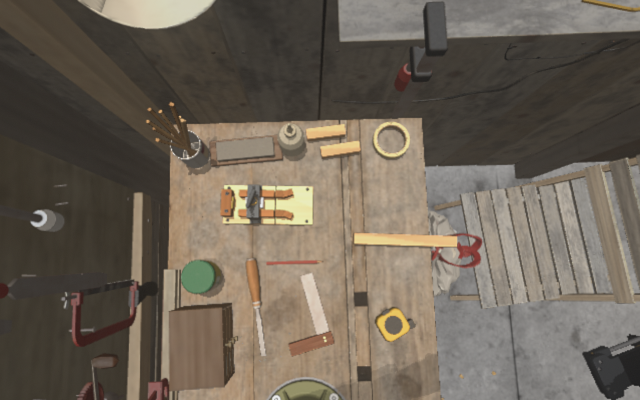

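View pics/side0.png

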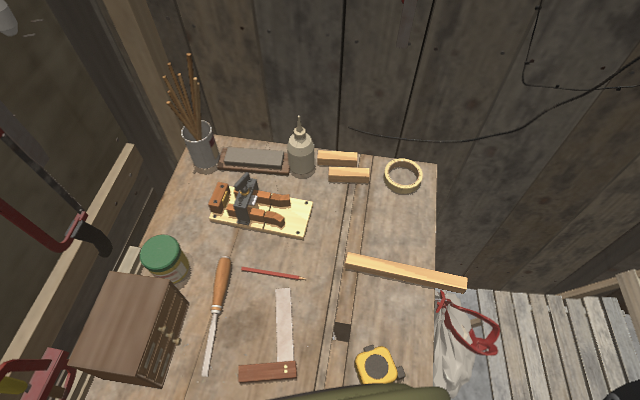

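View pics/wrist0.png

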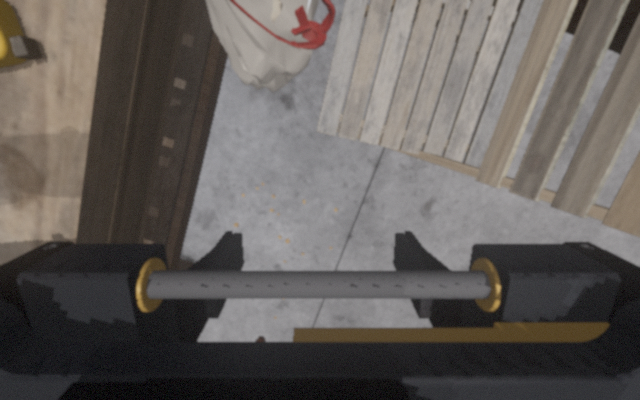

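The top view shows the box at about (267,205), with its mouth to the right and the stop at about (227,205). The long batten spans (354,240)–(457,241) and overhangs the bench edge. The cut pieces are at (325,131) and (340,149), and the pencil at (292,263). Next I'll measure.

```bash
cat > h.py <<'E'
import numpy as np, cv2
from cell import env
def ray(c,p):
    u=cv2.undistortPoints(np.array(p,float).reshape(-1,1,2),c["intrinsics"],c["D"]).reshape(-1,2)
    d=np.c_[u,np.ones(len(u))]@c["R"]; o=-c["R"].T@c["t"]; return o,d
def onz(c,p,z):
    o,d=ray(c,p); return o+d*((z-o[2])/d[:,2])[:,None]
def tri(c1,p1,c2,p2):
    o1,d1=ray(c1,[p1]);o2,d2=ray(c2,[p2]);d1=d1[0];d2=d2[0]
    s=np.linalg.lstsq(np.c_[d1,-d2],o2-o1,rcond=None)[0]
    a=o1+s[0]*d1;b=o2+s[1]*d2; return (a+b)/2,np.linalg.norm(a-b)
def proj(c,X):
    rv=cv2.Rodrigues(c["R"])[0]
    return cv2.projectPoints(np.array(X,float).reshape(-1,1,3),rv,c["t"],c["intrinsics"],c["D"])[0].reshape(-1,2)
def crop(c,r,k,name):
    x0,y0,x1,y1=r; im=c["pixels"][y0:y1,x0:x1,::-1]
    cv2.imwrite(name,cv2.resize(im,None,fx=k,fy=k,interpolation=cv2.INTER_CUBIC))
E
python3 - <<'E'
from h import *
t=env.read_camera("top"); s=env.read_camera("side")
crop(t,(210,170,330,240),6,"pics/topbox.png"); crop(t,(340,215,470,265),6,"pics/topbat.png")
crop(s,(200,165,320,245),6,"pics/sidebox.png"); crop(s,(335,240,475,300),5,"pics/sidebat.png")
E
```

```text
(no output)
```

View pics/topbox.png

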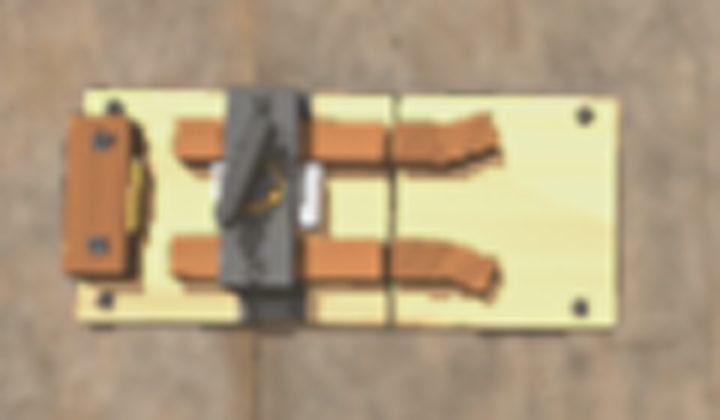

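View pics/topbat.png

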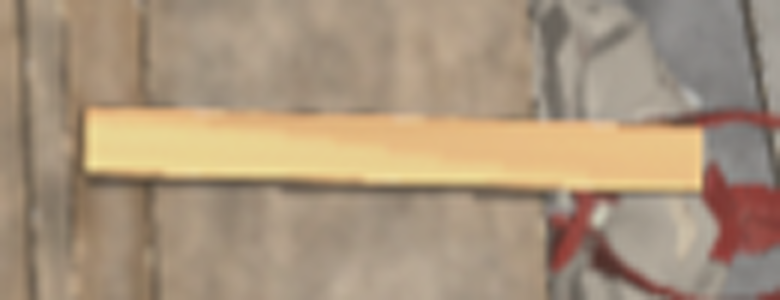

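View pics/sidebox.png

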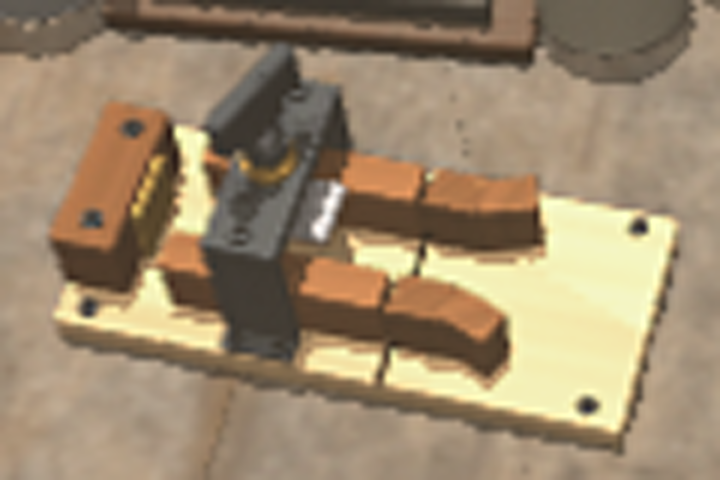

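View pics/sidebat.png

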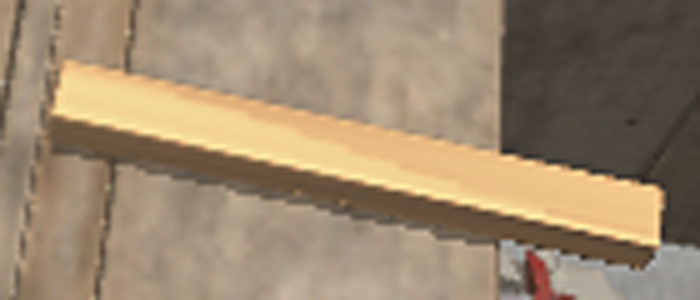

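```bash
python3 - <<'E'
from h import *
np.set_printoptions(precision=4,suppress=True)
t=env.read_camera("top"); s=env.read_camera("side")
f=lambda P,k,o:(np.array(P,float)+.5)/k-.5+np.array(o)
def rep(n,C):
    print(n,C[:,:2].tolist(),"mean",C.mean(0)); 
B=onz(t,f([(85,90),(618,97),(616,326),(78,322)],6,(210,170)),.016); rep("bed",np.round(B,4))
print(np.linalg.norm(B-np.roll(B,-1,0),axis=1))
S=onz(s,f([(180,118),(680,220),(622,432),(57,318)],6,(200,165)),.016); rep("bedS",np.round(S,4))
print(np.linalg.norm(S-np.roll(S,-1,0),axis=1))
L=onz(t,f([(86,108),(703,127),(703,190),(86,172)],6,(340,215)),.028); rep("bat",np.round(L,4));print(np.linalg.norm(L-np.roll(L,-1,0),axis=1))
L=onz(s,f([(66,62),(662,186),(660,246),(52,116)],5,(335,240)),.028); rep("batS",np.round(L,4));print(np.linalg.norm(L-np.roll(L,-1,0),axis=1))
for c in(t,s): print("cam",-c["R"].T@c["t"])
for C in(B,S):
    e=(C[1]-C[0]+C[2]-C[3]); print("feed dir deg",np.degrees(np.arctan2(-e[1],-e[0])))
    y=-e/np.linalg.norm(e); cen=C.mean(0); print("origin",cen+y*(.031))   # bed centre is y=-31
E
```

```text
bed [[0.6019, 0.1962], [0.5922, -0.035], [0.4926, -0.0312], [0.5011, 0.1992]] mean [0.5469 0.0823 0.016 ]
[0.2314 0.0997 0.2305 0.1009]
bedS [[0.6035, 0.1788], [0.5898, -0.0357], [0.4911, -0.0314], [0.5018, 0.1981]] mean [0.5466 0.0774 0.016 ]
[0.2149 0.0988 0.2298 0.1035]
bat [[0.4665, -0.1362], [0.4513, -0.3956], [0.4249, -0.3935], [0.4396, -0.135]] mean [ 0.4456 -0.2651  0.028 ]
[0.2598 0.0264 0.2589 0.0269]
batS [[0.4645, -0.1372], [0.4511, -0.3941], [0.4238, -0.3926], [0.4379, -0.1347]] mean [ 0.4443 -0.2646  0.028 ]
[0.2572 0.0273 0.2583 0.0267]
cam [ 0.3917 -0.0239  1.1694]
cam [ 0.0722 -0.1424  0.8308]
feed dir deg 87.74762499952354
origin [0.5482 0.1133 0.016 ]
feed dir deg 86.8609667771443
origin [0.5482 0.1084 0.016 ]
```

```bash
python3 - <<'E'
from h import *
from scipy.spatial.transform import Rotation as Ro
np.set_printoptions(precision=4,suppress=True)
w=env.read_camera("wrist");o=env.get_obs()
R=Ro.from_euler("xyz",o["tool_rot"],degrees=True).as_matrix()
print("cam in tool",R.T@(-w["R"].T@w["t"]-o["tool_pos"]), "axis",R.T@w["R"].T@[0,0,1])
t=env.read_camera("top");s=env.read_camera("side")
print("bench edge",onz(t,[(430,240)],0))
# wing blade top edge ends (crop px): top view, side view
g=lambda p,o:(np.array(p)+.5)/6-.5+np.array(o)
crop(t,(235,178,275,226),14,"pics/wt.png");crop(s,(228,168,262,212),14,"pics/ws.png")
E
python3 -m creep '[{"rz":-9.7},{"rz":-9.7},{"rz":-9.7},{"rz":-9.7},{"rz":-9.7},{"rz":-9.7},{"rz":-9.7},{"tx":0.0447,"ty":0.0308},{"tx":0.0447,"ty":0.0308},{"tx":0.0447,"ty":0.0308},{"tx":0.0447,"ty":0.0308},{"tx":0.0447,"ty":0.0308},{"tx":0.0447,"ty":0.0308},{"tx":0.0447,"ty":0.0308},{"tz":0.05},{"tz":0.05},{}]'
```

```text
cam in tool [ 0.0782  0.0007 -0.1363] axis [-0.2849  0.      0.9586]
bench edge [[ 0.4437 -0.3349  0.    ]]$[0]: bad value
```

View pics/wt.png

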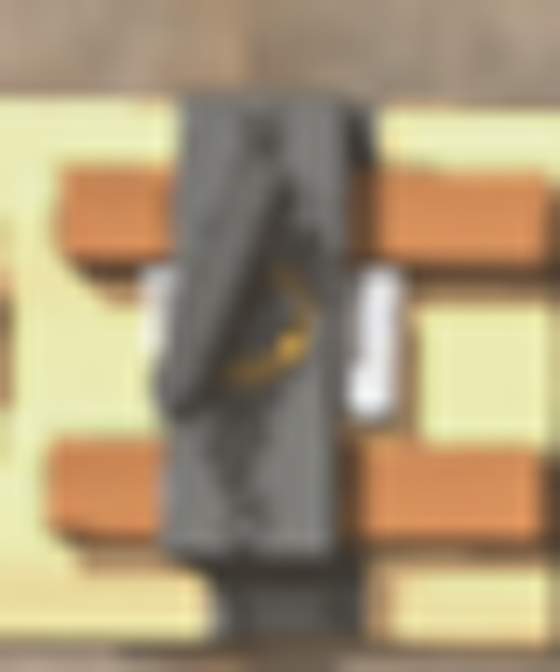

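View pics/ws.png

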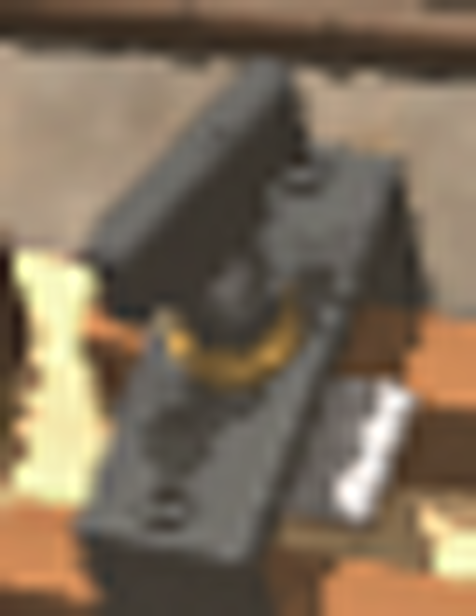

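```bash

python3 -m creep '[{"tx":0,"ty":0,"tz":0,"rx":0,"ry":0,"rz":-9.7},{"tx":0,"ty":0,"tz":0,"rx":0,"ry":0,"rz":-9.7},{"tx":0,"ty":0,"tz":0,"rx":0,"ry":0,"rz":-9.7},{"tx":0,"ty":0,"tz":0,"rx":0,"ry":0,"rz":-9.7},{"tx":0,"ty":0,"tz":0,"rx":0,"ry":0,"rz":-9.7},{"tx":0,"ty":0,"tz":0,"rx":0,"ry":0,"rz":-9.7},{"tx":0,"ty":0,"tz":0,"rx":0,"ry":0,"rz":-9.7},{"tx":0.0447,"ty":0.0308,"tz":0,"rx":0,"ry":0,"rz":0},{"tx":0.0447,"ty":0.0308,"tz":0,"rx":0,"ry":0,"rz":0},{"tx":0.0447,"ty":0.0308,"tz":0,"rx":0,"ry":0,"rz":0},{"tx":0.0447,"ty":0.0308,"tz":0,"rx":0,"ry":0,"rz":0},{"tx":0.0447,"ty":0.0308,"tz":0,"rx":0,"ry":0,"rz":0},{"tx":0.0447,"ty":0.0308,"tz":0,"rx":0,"ry":0,"rz":0},{"tx":0.0447,"ty":0.0308,"tz":0,"rx":0,"ry":0,"rz":0},{"tx":0,"ty":0,"tz":0.05,"rx":0,"ry":0,"rz":0},{"tx":0,"ty":0,"tz":0.05,"rx":0,"ry":0,"rz":0},{"tx":0,"ty":0,"tz":0,"rx":0,"ry":0,"rz":0}]'
python3 - <<'E'
from h import *
np.set_printoptions(precision=4,suppress=True)
w=env.read_camera("wrist");o=env.get_obs();print(o["time_s"],o["tool_pos"],o["tool_rot"],o["qpos"],o["force"])
cv2.imwrite("pics/w1.png",w["pixels"][:,:,::-1])
E
```

```text
time_s: 2.62
tool_pos: [0.4401, -0.3138, 0.1442]
tool_rot: [-179.6, -0.3, 86.7]
force: [0.2, -0.0, 0.3]
grip_width: 0.0867
2.675 [ 0.4419 -0.315   0.147 ] [-179.8777   -0.0996   86.6822] [ 57.1851  11.5434 -27.1228 104.7251   5.7301  65.2364  24.796 ] [ 0.118  -0.5634  0.1967]
```

View pics/w1.png

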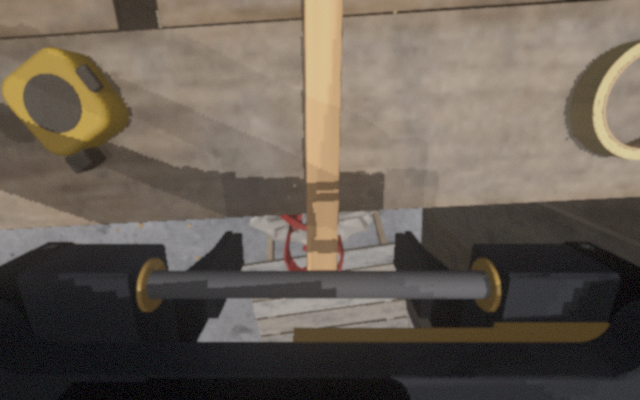

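The wrist view shows the batten centred between the fingers (columns 305–340) and parallel to the tool. I'll descend and grip.

```bash

python3 -m creep '[{"tx":0,"ty":0,"tz":0.039,"rx":0,"ry":0,"rz":0},{"tx":0,"ty":0,"tz":0.039,"rx":0,"ry":0,"rz":0},{"tx":0,"ty":0,"tz":0.039,"rx":0,"ry":0,"rz":0},{"tx":0,"ty":0,"tz":0,"rx":0,"ry":0,"rz":0},{"tx":0,"ty":0,"tz":0,"rx":0,"ry":0,"rz":0}]'
python3 -m creep '[{"tx":0,"ty":0,"tz":0,"rx":0,"ry":0,"rz":0},{"tx":0,"ty":0,"tz":0,"rx":0,"ry":0,"rz":0},{"tx":0,"ty":0,"tz":0,"rx":0,"ry":0,"rz":0},{"tx":0,"ty":0,"tz":0,"rx":0,"ry":0,"rz":0},{"tx":0,"ty":0,"tz":0,"rx":0,"ry":0,"rz":0},{"tx":0,"ty":0,"tz":0,"rx":0,"ry":0,"rz":0}]' 0.015 45
```

```text
time_s: 3.3
tool_pos: [0.4445, -0.317, 0.0334]
tool_rot: [179.8, 0.1, 86.7]
force: [0.1, 0.4, 0.4]
grip_width: 0.0873
time_s: 4.05
tool_pos: [0.4425, -0.3155, 0.0304]
tool_rot: [-180.0, -0.0, 86.7]
force: [0.5, 0.0, 0.3]
grip_width: 0.035
```

```bash

python3 -m creep '[{"tx":0,"ty":0,"tz":0,"rx":0,"ry":0,"rz":0},{"tx":0,"ty":0,"tz":0,"rx":0,"ry":0,"rz":0},{"tx":0,"ty":0,"tz":0,"rx":0,"ry":0,"rz":0},{"tx":0,"ty":0,"tz":-0.02,"rx":0,"ry":0,"rz":0},{"tx":0,"ty":0,"tz":-0.03,"rx":0,"ry":0,"rz":0},{"tx":0,"ty":0,"tz":0,"rx":0,"ry":0,"rz":0},{"tx":0,"ty":0,"tz":0,"rx":0,"ry":0,"rz":0}]' 0.015 45
python3 - <<'E'
from h import *
np.set_printoptions(precision=4,suppress=True)
o=env.get_obs();print(o["time_s"],o["tool_pos"],o["tool_rot"],o["qpos"],o["force"],o["wrist_torque"])
t=env.read_camera("top");s=env.read_camera("side")
crop(t,(300,180,480,300),4,"pics/t2.png");crop(s,(300,150,500,300),4,"pics/s2.png")
E
```

```text
time_s: 4.92
tool_pos: [0.4419, -0.3153, 0.0797]
tool_rot: [-179.9, -0.0, 86.7]
force: [0.2, 1.5, -1.6]
grip_width: 0.0276
4.925 [ 0.4419 -0.3153  0.0797] [-179.9326   -0.0249   86.6777] [ 56.3574  15.9784 -26.6928 108.2807   8.4204  57.7225  22.7088] [ 0.1817  1.4823 -1.6303] [-0.1028 -0.0622  0.0218]
```

View pics/s2.png

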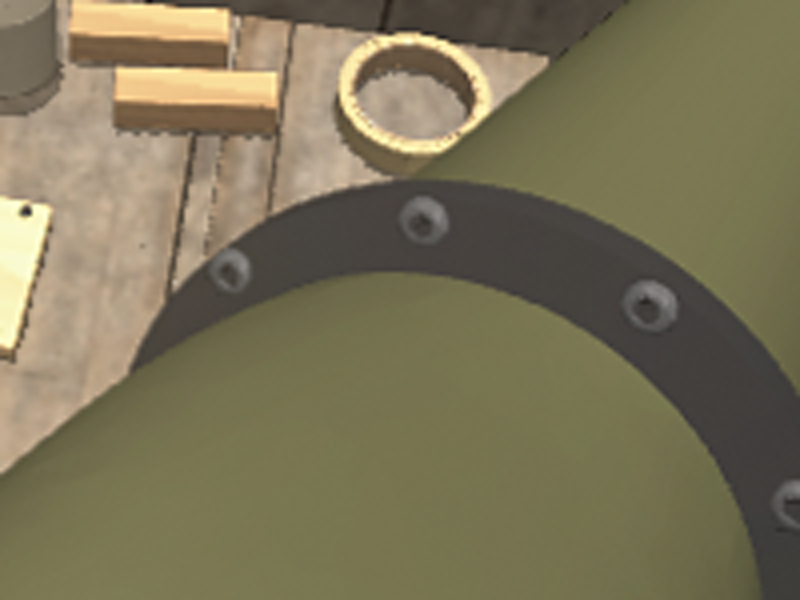

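View pics/t2.png

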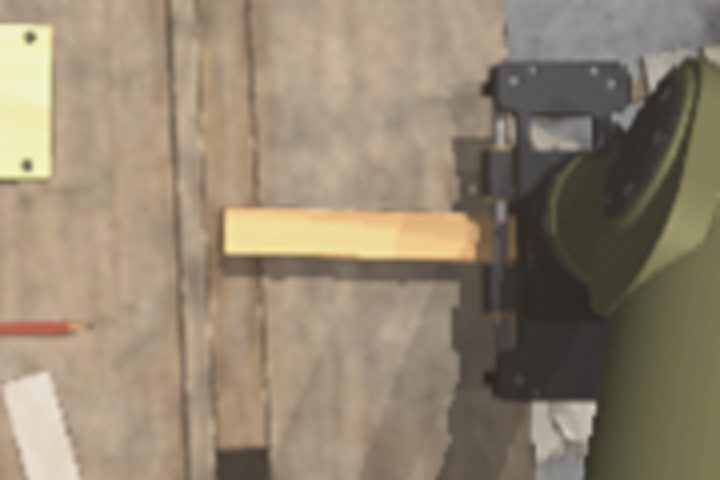

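```bash
python3 - <<'E'
from h import *
np.set_printoptions(precision=4,suppress=True)
t=env.read_camera("top");crop(t,(235,175,300,235),12,"pics/f.png")
g=lambda P,k,o:(np.array(P,float)+.5)/k-.5+np.array(o)
L=onz(t,g([(222,208),(455,212),(455,259),(222,257)],4,(300,180)),.0778);print(L,(L[0]+L[3])/2,(L[1]+L[2])/2)
d=(L[0]+L[3])-(L[1]+L[2]);print(np.degrees(np.arctan2(d[1],d[0])))
E
```

```text
[[ 0.4655 -0.1343  0.0778]
 [ 0.4591 -0.2753  0.0778]
 [ 0.4308 -0.2735  0.0778]
 [ 0.4359 -0.133   0.0778]] [ 0.4507 -0.1337  0.0778] [ 0.445  -0.2744  0.0778]
87.660713019118
```

View pics/f.png

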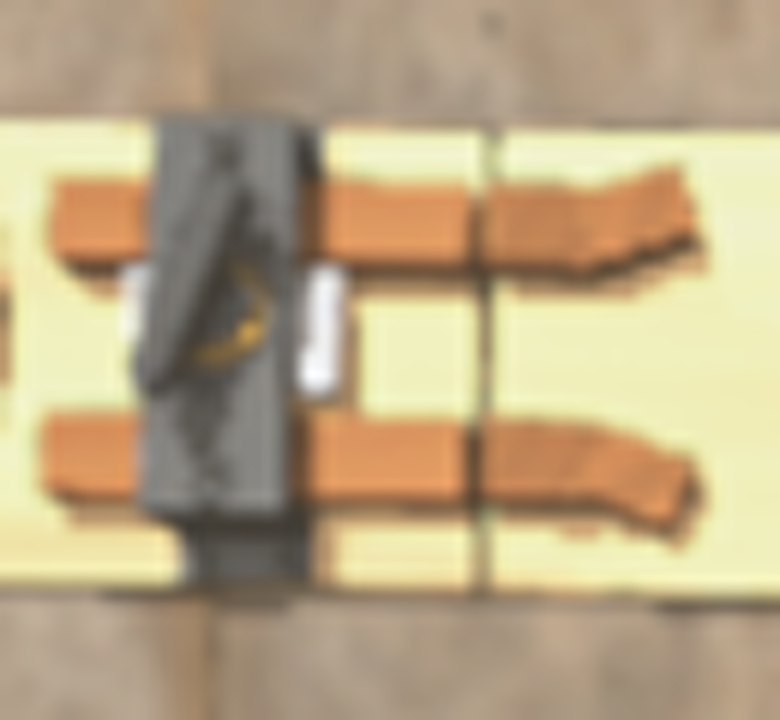

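```bash
python3 - <<'E'
from h import *
np.set_printoptions(precision=4,suppress=True)
t=env.read_camera("top")
g=lambda P,k,o:(np.array(P,float)+.5)/k-.5+np.array(o)
F=onz(t,g([(65,334),(400,338.5),(540,341)],12,(235,175)),.046)
O=np.array([.5482,.1136]);a=np.radians(87.75);y=np.array([np.cos(a),np.sin(a)]);x=np.array([y[1],-y[0]])
for f in F: print(f,"box xy",(f[:2]-O)@x,(f[:2]-O)@y)
K=onz(t,g([(492,130),(482,592)],12,(235,175)),.016);print("kerf y",(K[:,:2]-O)@y)
o=env.get_obs();print(o["tool_pos"],"tcp in box",(o["tool_pos"][:2]-O)@x,(o["tool_pos"][:2]-O)@y)
E
```

```text
[0.5497 0.1497 0.046 ] box xy 0.00010514609103623497 0.036142117181189766
[0.5467 0.0794 0.046 ] box xy -0.00012071383212533177 -0.034250372726327194
[0.5454 0.05   0.046 ] box xy -0.0003452988378278523 -0.0636927657057228
kerf y [-0.0502 -0.0503]
[ 0.4419 -0.315   0.0794] tcp in box -0.08937004696836813 -0.4324887638335367
```

```bash

python3 -m creep '[{"tx":0,"ty":0,"tz":0,"rx":0,"ry":0,"rz":-0.8},{"tx":0,"ty":0.03,"tz":0,"rx":0,"ry":0,"rz":0},{"tx":0,"ty":0.03,"tz":0,"rx":0,"ry":0,"rz":0},{"tx":0.03,"ty":0.0285,"tz":0,"rx":0,"ry":0,"rz":0},{"tx":0.04,"ty":0,"tz":0,"rx":0,"ry":0,"rz":0},{"tx":0.04,"ty":0,"tz":0,"rx":0,"ry":0,"rz":0},{"tx":0.03,"ty":0,"tz":0,"rx":0,"ry":0,"rz":0},{"tx":0,"ty":0,"tz":0.01,"rx":0,"ry":0,"rz":0},{"tx":0,"ty":0,"tz":0.01,"rx":0,"ry":0,"rz":0},{"tx":0,"ty":0,"tz":0,"rx":0,"ry":0,"rz":0},{"tx":0,"ty":0,"tz":0,"rx":0,"ry":0,"rz":0}]'
cat > st.py <<'E'
from h import *
np.set_printoptions(precision=4,suppress=True)
O=np.array([.5482,.1136]);a=np.radians(87.75);y=np.array([np.cos(a),np.sin(a)]);x=np.array([y[1],-y[0]])
def st():
    o=env.get_obs();p=o["tool_pos"][:2]-O
    print("t",o["time_s"],"box",np.round([p@x,p@y,o["tool_pos"][2]],4),"rot",o["tool_rot"],"F",o["force"],"T",o["wrist_torque"],"w",o["grip_width"],"q7",o["qpos"][6])
if __name__=="__main__": st()
E
python3 - <<'E'
from st import *
st()
t=env.read_camera("top");s=env.read_camera("side")
crop(t,(220,160,380,260),5,"pics/t3.png");crop(s,(200,150,360,270),5,"pics/s3.png")
E
```

```text
time_s: 6.5
tool_pos: [0.537, -0.1806, 0.0604]
tool_rot: [-180.0, 0.0, 87.4]
force: [0.8, -0.0, -0.9]
grip_width: 0.0276
t 6.5 box [ 0.0004 -0.2944  0.0604] rot [-179.9862    0.0028   87.3932] F [ 0.7794 -0.0351 -0.9037] T [-0.0763 -0.0829 -0.04  ] w 0.027565692949778686 q7 3.811577488416238
```

View pics/t3.png

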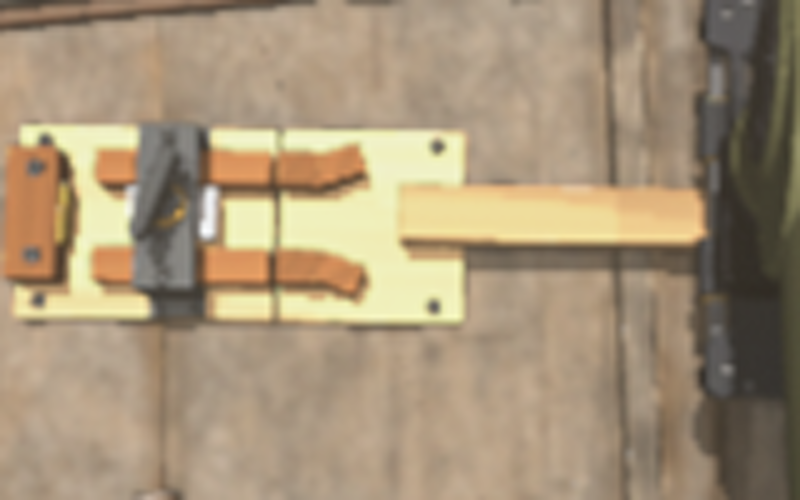

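View pics/s3.png

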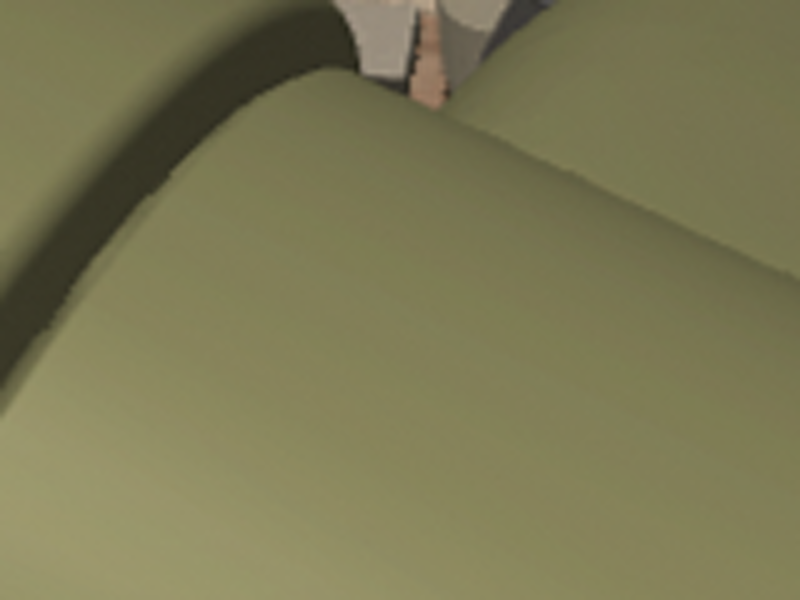

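The top view shows the batten end at about (400,186–243) in the crop, already over the bare bed and pointing into the mouth.

```bash
python3 - <<'E'
from st import *
t=env.read_camera("top")
im=t["pixels"].astype(int)
# batten edge rows per column: gradient in gray
gr=cv2.GaussianBlur(t["pixels"],(0,0),.6).astype(float).mean(2)
print([ (c,np.round(gr[193:214,c]).astype(int).tolist()) for c in (306,325)])
g=lambda P,k,o:(np.array(P,float)+.5)/k-.5+np.array(o)
L=onz(t,g([(400,186),(690,190),(690,244),(400,241)],5,(220,160)),.0584)
print(np.c_[(L[:,:2]-O)@x,(L[:,:2]-O)@y])
E
```

```text
[(306, [226, 226, 223, 209, 196, 196, 201, 205, 206, 206, 205, 205, 207, 200, 159, 115, 127, 151, 171, 203, 219]), (325, [149, 151, 150, 147, 170, 185, 192, 200, 204, 205, 205, 205, 206, 205, 188, 140, 100, 102, 108, 110, 118])]
[[ 0.0141 -0.1144]
 [ 0.0136 -0.2595]
 [-0.0136 -0.2593]
 [-0.0137 -0.1148]]
```

```bash

python3 -m creep '[{"tx":0,"ty":0,"tz":0.007,"rx":0,"ry":0,"rz":0},{"tx":0,"ty":0,"tz":0.006,"rx":0,"ry":0,"rz":0},{"tx":0,"ty":0,"tz":0,"rx":0,"ry":0,"rz":0},{"tx":0,"ty":0,"tz":0,"rx":0,"ry":0,"rz":0}]'; python3 st.py
python3 -m creep '[{"tx":0.015,"ty":0,"tz":0,"rx":0,"ry":0,"rz":0},{"tx":0.015,"ty":0,"tz":0,"rx":0,"ry":0,"rz":0},{"tx":0.015,"ty":0,"tz":0,"rx":0,"ry":0,"rz":0},{"tx":0.015,"ty":0,"tz":0,"rx":0,"ry":0,"rz":0},{"tx":0.01,"ty":0,"tz":0,"rx":0,"ry":0,"rz":0},{"tx":0,"ty":0,"tz":0,"rx":0,"ry":0,"rz":0},{"tx":0,"ty":0,"tz":0,"rx":0,"ry":0,"rz":0}]'
python3 - <<'E'
from st import *
st()
t=env.read_camera("top");w=env.read_camera("wrist")
crop(t,(220,160,380,260),5,"pics/t4.png");cv2.imwrite("pics/w4.png",w["pixels"][:,:,::-1])
E
```

```text
time_s: 7.15
tool_pos: [0.5371, -0.1795, 0.0475]
tool_rot: [-180.0, 0.0, 87.5]
force: [-0.6, 0.7, -1.2]
grip_width: 0.0278
t 7.15 box [ 0.0004 -0.2933  0.0475] rot [-179.9869    0.0009   87.492 ] F [-0.5526  0.6614 -1.2374] T [-0.0687 -0.1101  0.0926] w 0.02782450074817347 q7 3.3045411175824624
time_s: 8.02
tool_pos: [0.5402, -0.1103, 0.0475]
tool_rot: [-180.0, 0.0, 87.4]
force: [0.4, -0.6, -1.1]
grip_width: 0.0274
t 8.025 box [ 0.0008 -0.2241  0.0475] rot [-179.9996    0.0361   87.4428] F [ 0.3741 -0.6395 -1.1359] T [-0.1159 -0.0852 -0.0207] w 0.027388924729498394 q7 -3.917839924403014
```

View pics/t4.png

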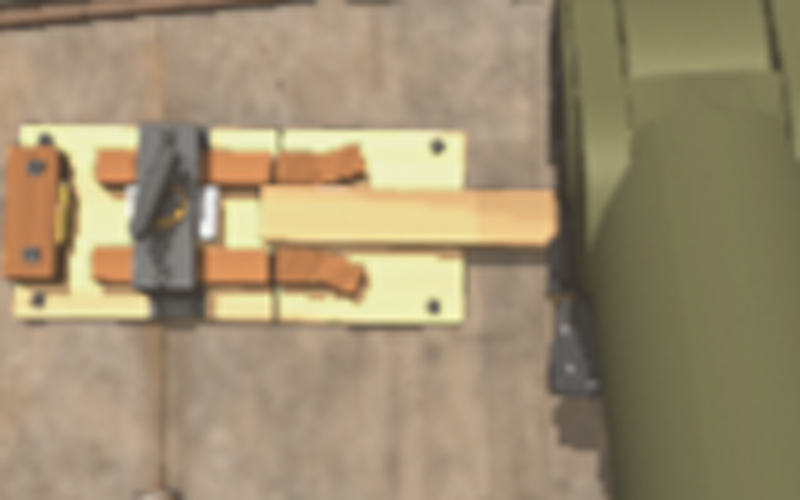

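View pics/w4.png

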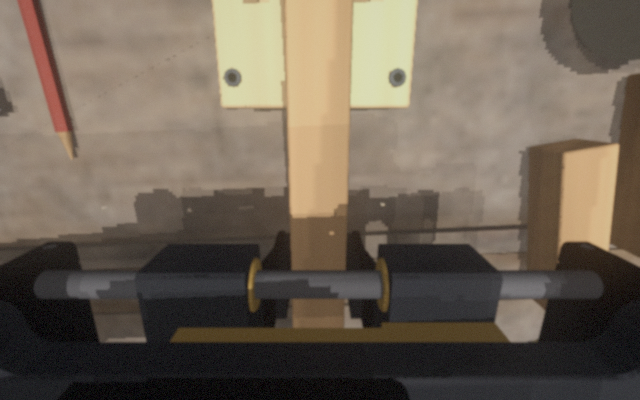

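```bash

python3 -m creep '[{"tx":0,"ty":0,"tz":0.0007,"rx":0,"ry":0,"rz":0},{"tx":0.01,"ty":0,"tz":0,"rx":0,"ry":0,"rz":0},{"tx":0.01,"ty":0,"tz":0,"rx":0,"ry":0,"rz":0},{"tx":0.008,"ty":0,"tz":0,"rx":0,"ry":0,"rz":0},{"tx":0.008,"ty":0,"tz":0,"rx":0,"ry":0,"rz":0},{"tx":0.008,"ty":0,"tz":0,"rx":0,"ry":0,"rz":0},{"tx":0,"ty":0,"tz":0,"rx":0,"ry":0,"rz":0}]'; python3 st.py
```

```text
time_s: 9.0
tool_pos: [0.5422, -0.0646, 0.0469]
tool_rot: [180.0, -0.0, 87.6]
force: [0.6, -0.5, -1.2]
grip_width: 0.0278
t 9.0 box [ 0.001  -0.1783  0.0469] rot [179.9963  -0.0106  87.5715] F [ 0.58   -0.4542 -1.2311] T [-0.096  -0.1164 -0.0435] w 0.02779634932238018 q7 -8.76261164691019
```

```bash

python3 -m creep '[{"tx":0.008,"ty":0,"tz":0,"rx":0,"ry":0,"rz":0},{"tx":0.01,"ty":0,"tz":0,"rx":0,"ry":0,"rz":0},{"tx":0.01,"ty":0,"tz":0,"rx":0,"ry":0,"rz":0},{"tx":0.01,"ty":0,"tz":0,"rx":0,"ry":0,"rz":0},{"tx":0.008,"ty":0,"tz":0,"rx":0,"ry":0,"rz":0},{"tx":0,"ty":0,"tz":0,"rx":0,"ry":0,"rz":0},{"tx":0,"ty":0,"tz":0,"rx":0,"ry":0,"rz":0}]'; python3 st.py
python3 -m creep '[{"tx":0.003,"ty":0,"tz":0,"rx":0,"ry":0,"rz":0},{"tx":0.002,"ty":0,"tz":0,"rx":0,"ry":0,"rz":0},{"tx":0,"ty":0,"tz":0,"rx":0,"ry":0,"rz":0},{"tx":0,"ty":0,"tz":0,"rx":0,"ry":0,"rz":0}]'; python3 st.py
```

```text
time_s: 9.88
tool_pos: [0.5442, -0.0201, 0.0468]
tool_rot: [-180.0, 0.0, 87.5]
force: [0.3, -0.9, -1.5]
grip_width: 0.0279
t 9.875 box [ 0.0012 -0.1337  0.0468] rot [-179.9959    0.0244   87.4674] F [ 0.314  -0.9491 -1.5195] T [-0.0785 -0.0732  0.0161] w 0.027914103643082604 q7 -13.931937090410326
time_s: 10.38
tool_pos: [0.5444, -0.0148, 0.0468]
tool_rot: [-180.0, 0.0, 87.5]
force: [0.9, -0.4, -1.4]
grip_width: 0.0276
t 10.375 box [ 0.0012 -0.1284  0.0468] rot [-179.9971    0.0084   87.4813] F [ 0.8803 -0.4446 -1.3522] T [-0.0736 -0.0842 -0.003 ] w 0.02755099185735778 q7 -14.505679649744865
```

```bash

python3 -m creep '[{"tx":0.002,"ty":0,"tz":0,"rx":0,"ry":0,"rz":0},{"tx":0.0015,"ty":0,"tz":0,"rx":0,"ry":0,"rz":0},{"tx":0,"ty":0,"tz":0,"rx":0,"ry":0,"rz":0},{"tx":0,"ty":0,"tz":0,"rx":0,"ry":0,"rz":0}]'; python3 st.py
python3 -m creep '[{"tx":0.0015,"ty":0,"tz":0,"rx":0,"ry":0,"rz":0},{"tx":0,"ty":0,"tz":0,"rx":0,"ry":0,"rz":0},{"tx":0,"ty":0,"tz":0,"rx":0,"ry":0,"rz":0}]'; python3 st.py
```

```text
time_s: 10.88
tool_pos: [0.5446, -0.0116, 0.0468]
tool_rot: [-180.0, 0.0, 87.5]
force: [-0.1, -2.3, -1.2]
grip_width: 0.028
t 10.875 box [ 0.0013 -0.1253  0.0468] rot [-179.9962    0.0301   87.4673] F [-0.1138 -2.3202 -1.2318] T [-0.4518 -0.0533  0.0206] w 0.027971517627812047 q7 -14.905265992914812
time_s: 11.25
tool_pos: [0.5445, -0.0116, 0.0468]
tool_rot: [-180.0, 0.1, 87.4]
force: [-0.6, -4.7, -0.2]
grip_width: 0.0277
t 11.25 box [ 0.0012 -0.1252  0.0468] rot [-179.9827    0.131    87.4193] F [-0.564  -4.6541 -0.1701] T [-1.0868 -0.0517  0.079 ] w 0.02766366436204932 q7 -15.080803947884167
```

```bash

python3 -m creep '[{"tx":0.001,"ty":0,"tz":0.0006,"rx":0,"ry":0,"rz":0},{"tx":0,"ty":0,"tz":0,"rx":0,"ry":0,"rz":0},{"tx":0,"ty":0,"tz":0,"rx":0,"ry":0,"rz":0}]'; python3 st.py
python3 -m creep '[{"tx":0,"ty":0,"tz":0,"rx":0,"ry":0,"rz":0},{"tx":0,"ty":0,"tz":0,"rx":0,"ry":0,"rz":0},{"tx":0,"ty":0,"tz":0,"rx":0,"ry":0,"rz":0},{"tx":0,"ty":0,"tz":0,"rx":0,"ry":0,"rz":0}]' 0.06; python3 st.py
```

```text
time_s: 11.62
tool_pos: [0.5446, -0.0116, 0.0465]
tool_rot: [-180.0, 0.2, 87.4]
force: [-1.8, -7.3, 1.1]
grip_width: 0.0278
t 11.625 box [ 0.0013 -0.1252  0.0465] rot [-179.9778    0.2059   87.3979] F [-1.8365 -7.32    1.0973] T [-1.3068  0.0924  0.1493] w 0.027824729986085036 q7 -15.212437080907039
time_s: 12.12
tool_pos: [0.5447, -0.0082, 0.0462]
tool_rot: [180.0, -0.0, 87.5]
force: [-0.7, -0.3, -0.3]
grip_width: 0.057
t 12.125 box [ 0.0013 -0.1219  0.0462] rot [179.999   -0.0174  87.5105] F [-0.7043 -0.261  -0.3356] T [-0.0217 -0.0813 -0.0102] w 0.05701675433284167 q7 -15.224722287439842
```

```bash

python3 -m creep '[{"tx":0,"ty":0,"tz":-0.03,"rx":0,"ry":0,"rz":0},{"tx":0,"ty":0,"tz":-0.05,"rx":0,"ry":0,"rz":0},{"tx":0,"ty":0,"tz":-0.05,"rx":0,"ry":0,"rz":0},{"tx":0,"ty":0,"tz":-0.05,"rx":0,"ry":0,"rz":0},{"tx":0,"ty":0,"tz":0,"rx":0,"ry":0,"rz":0},{"tx":0,"ty":0,"tz":0,"rx":0,"ry":0,"rz":0}]'
python3 - <<'E'
from st import *
st()
t=env.read_camera("top");w=env.read_camera("wrist");s=env.read_camera("side")
crop(t,(220,160,380,260),5,"pics/t5.png");cv2.imwrite("pics/w5.png",w["pixels"][:,:,::-1]);crop(s,(200,150,360,270),5,"pics/s5.png")
E
```

```text
time_s: 12.88
tool_pos: [0.5443, -0.0087, 0.2257]
tool_rot: [-180.0, 0.0, 87.5]
force: [-1.1, 0.4, 0.4]
grip_width: 0.0599
t 12.875 box [ 0.0009 -0.1223  0.2257] rot [-179.9661    0.0179   87.4856] F [-1.0545  0.419   0.3544] T [-0.0211 -0.0765 -0.0121] w 0.05994439174671372 q7 -8.790894045809818
```

View pics/t5.png

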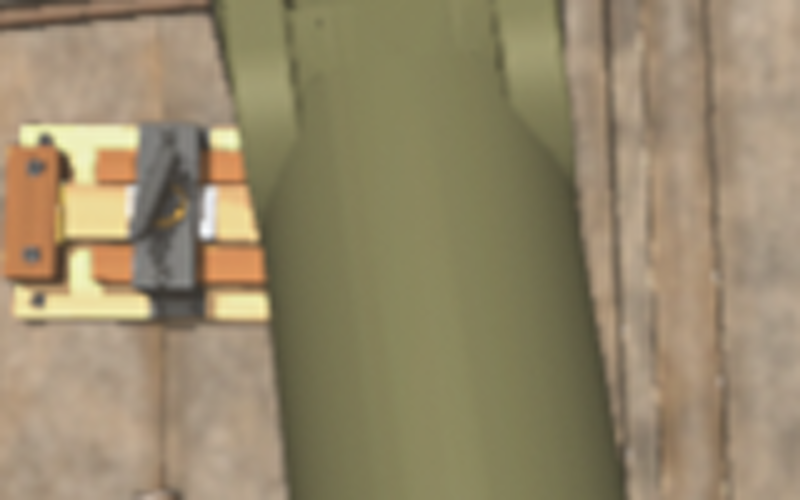

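View pics/w5.png

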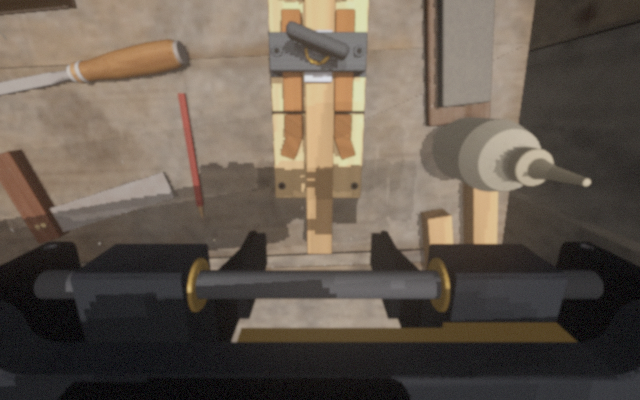

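View pics/s5.png

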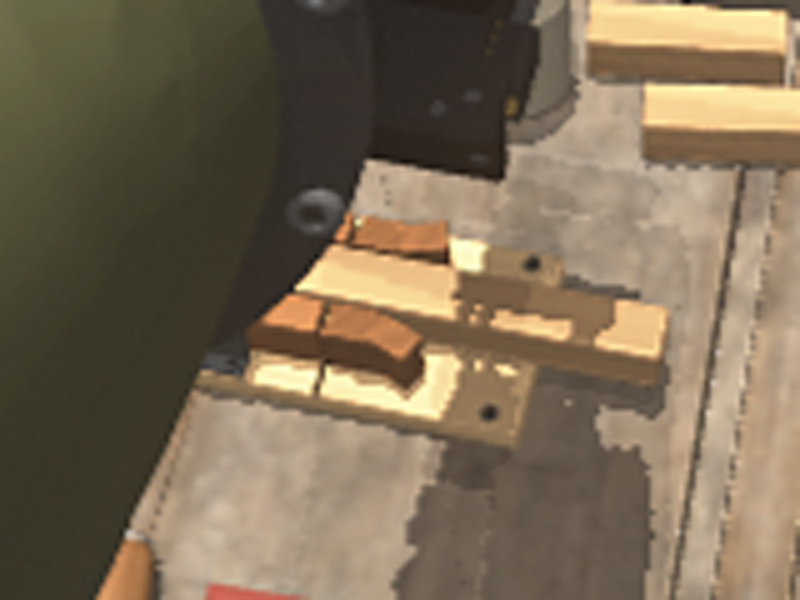

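```bash
python3 - <<'E'
from st import *
t=env.read_camera("top");w=env.read_camera("wrist");s=env.read_camera("side")
g=lambda P,k,o:(np.array(P,float)+.5)/k-.5+np.array(o)
L=onz(s,g([(668,308),(660,360)],5,(200,150)),.044);print("tail",np.c_[(L[:,:2]-O)@x,(L[:,:2]-O)@y], "expect -.205")
A=onz(t,g([(272,178),(183,388)],14,(235,178)),.1337);print(A);d=A[0]-A[1];print("wing ang",np.degrees(np.arctan2(d[1],d[0])),np.linalg.norm(d),"mid box",(A.mean(0)[:2]-O)@x,(A.mean(0)[:2]-O)@y)
W=onz(w,[(291,30),(344,48)],.13);d=W[1]-W[0];print("wrist",W,np.degrees(np.arctan2(d[1],d[0])),np.linalg.norm(d),(W.mean(0)[:2]-O)@x,(W.mean(0)[:2]-O)@y)
print("bottle tip",tri(t,(290,127),s,(298,118)),"bottle tip w",tri(t,(290,127),w,(587,182)))
crop(w,(260,0,380,80),6,"pics/w5c.png")
E
```

```text
tail [[ 0.0131 -0.2035]
 [-0.0148 -0.2053]] expect -.205
[[0.565  0.1033 0.1337]
 [0.5301 0.1184 0.1337]]
wing ang -23.398424094570608 0.03803069504301417 mid box -0.0005109606046490229 -0.0027258969779369938
wrist [[0.5311 0.1191 0.13  ]
 [0.5666 0.1065 0.13  ]] -19.610114994872987 0.03764421420028067 0.000662448939899985 -0.0007695307215469769
bottle tip (array([0.7011, 0.0155, 0.1783]), np.float64(0.002891771357141148)) bottle tip w (array([0.7015, 0.0168, 0.1843]), np.float64(0.006651187476286714))
```

View pics/w5c.png

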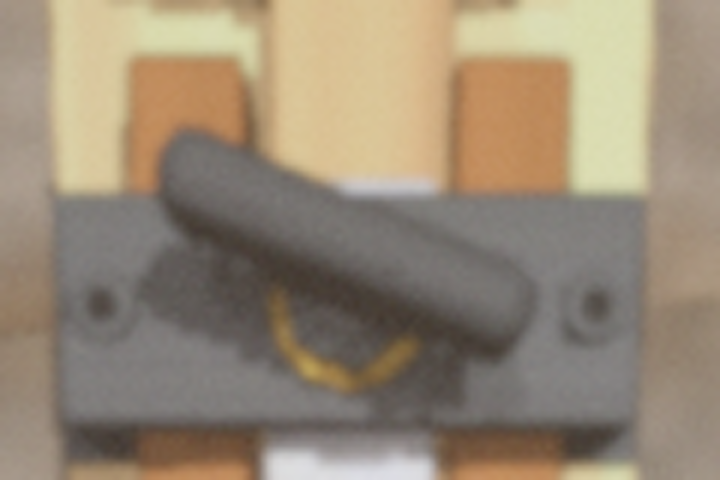

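```bash

python3 -m creep '[{"tx":0.0406,"ty":-0.0009,"tz":0,"rx":0,"ry":0,"rz":0},{"tx":0.0406,"ty":0,"tz":0,"rx":0,"ry":0,"rz":0},{"tx":0.0406,"ty":0,"tz":0,"rx":0,"ry":0,"rz":0},{"tx":0,"ty":0,"tz":0,"rx":0,"ry":0,"rz":-10.4},{"tx":0,"ty":0,"tz":0,"rx":0,"ry":0,"rz":-10.4},{"tx":0,"ty":0,"tz":0,"rx":0,"ry":0,"rz":-10.4},{"tx":0,"ty":0,"tz":0,"rx":0,"ry":0,"rz":-10.4},{"tx":0,"ty":0,"tz":0,"rx":0,"ry":0,"rz":-10.4},{"tx":0,"ty":0,"tz":0,"rx":0,"ry":0,"rz":-10.4},{"tx":0,"ty":0,"tz":0,"rx":0,"ry":0,"rz":-10.4},{"tx":0,"ty":0,"tz":0.03,"rx":0,"ry":0,"rz":0},{"tx":0,"ty":0,"tz":0,"rx":0,"ry":0,"rz":0},{"tx":0,"ty":0,"tz":0,"rx":0,"ry":0,"rz":0}]'
python3 - <<'E'
from st import *
st()
t=env.read_camera("top");w=env.read_camera("wrist");s=env.read_camera("side")
crop(t,(220,160,380,260),5,"pics/t6.png");cv2.imwrite("pics/w6.png",w["pixels"][:,:,::-1]);crop(s,(190,150,350,270),5,"pics/s6.png")
E
```

```text
time_s: 14.8
tool_pos: [0.5493, 0.1132, 0.1967]
tool_rot: [180.0, -0.0, 160.3]
force: [0.2, 0.1, 0.9]
grip_width: 0.0601
t 14.8 box [ 0.0011 -0.0004  0.1967] rot [179.9858  -0.0003 160.283 ] F [0.2357 0.1062 0.8839] T [ 0.111  -0.1107 -0.0232] w 0.06009450948554011 q7 46.52012568536955
```

View pics/w6.png

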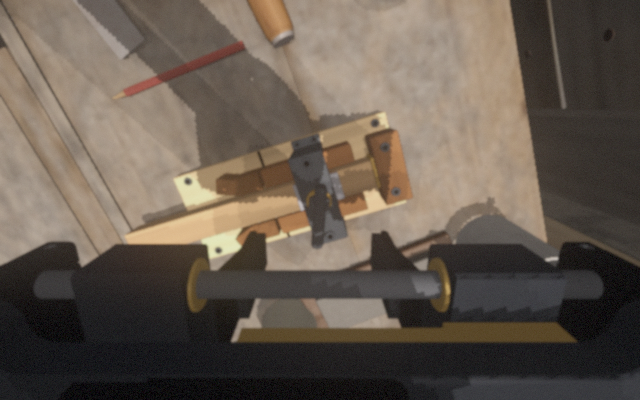

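View pics/s6.png

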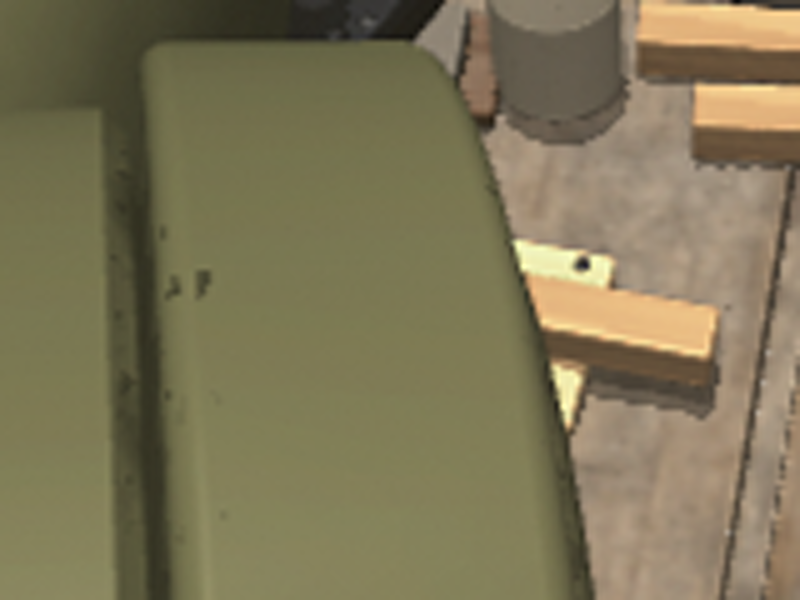

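```bash
python3 - <<'E'
from st import *
w=env.read_camera("wrist")
im=cv2.convertScaleAbs(w["pixels"],alpha=1.8)
w["pixels"]=im
crop(w,(260,120,380,270),5,"pics/w6c.png")
for q in [(0,0),(.023,0),(-.023,0)]:
  pass
o=env.get_obs()
from scipy.spatial.transform import Rotation as Ro
R=Ro.from_euler("xyz",o["tool_rot"],degrees=True).as_matrix()
P=[o["tool_pos"]+R@np.array([a,b,o["tool_pos"][2]-.1337]) for a,b in((.023,.0045),(.023,-.0045),(-.023,.0045),(-.023,-.0045))]
print((proj(w,P)-[260,120])*5)
E
```

```text
[[328.1429 357.8404]
 [261.2867 357.8254]
 [325.8792 667.9136]
 [262.9955 667.8968]]
```

View pics/w6c.png

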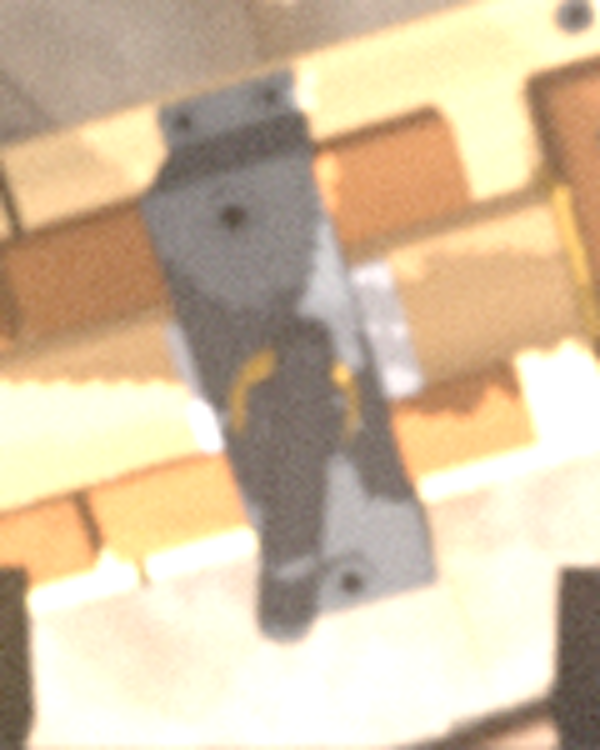

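```bash
python3 - <<'E'
from st import *
w=env.read_camera("wrist")
o=env.get_obs()
p=o["tool_pos"][:2]
for z in (.087,.09,.094,.1337): print(z,(proj(w,[[*p,z],[*O,z]])-[260,120])*5)
im=w["pixels"].astype(int); m=(im[...,0]>im[...,2]*2)&(im[...,0]>60); m[:,:300]=0;m[:,335:]=0;m[:186]=0;m[212:]=0
v,u=np.where(m); print(len(u),((np.c_[u,v]-[260,120])*5).min(0),((np.c_[u,v]-[260,120])*5).max(0))
E
```

```text
0.087 [[293.5446 415.8142]
 [293.3268 407.8782]]
0.09 [[293.5761 421.2615]
 [293.356  413.2447]]
0.094 [[293.6193 428.7183]
 [293.3958 420.5909]]
0.1337 [[294.1316 517.2315]
 [293.8692 507.8198]]
16 [245 360] [345 380]
```

Wrist view: the wing runs from about (321,185) to (317,247). It sits laterally centred between the fingers but is turned about 3.5° from the jaws. I'll correct that, descend and grip.

```bash

python3 -m creep '[{"tx":0.0012,"ty":0,"tz":0,"rx":0,"ry":0,"rz":3.6},{"tx":0,"ty":0,"tz":0.03,"rx":0,"ry":0,"rz":0},{"tx":0,"ty":0,"tz":0.02,"rx":0,"ry":0,"rz":0},{"tx":0,"ty":0,"tz":0.0187,"rx":0,"ry":0,"rz":0},{"tx":0,"ty":0,"tz":0,"rx":0,"ry":0,"rz":0},{"tx":0,"ty":0,"tz":0,"rx":0,"ry":0,"rz":0}]'; python3 st.py
python3 -m creep '[{"tx":0,"ty":0,"tz":0,"rx":0,"ry":0,"rz":0},{"tx":0,"ty":0,"tz":0,"rx":0,"ry":0,"rz":0},{"tx":0,"ty":0,"tz":0,"rx":0,"ry":0,"rz":0},{"tx":0,"ty":0,"tz":0,"rx":0,"ry":0,"rz":0},{"tx":0,"ty":0,"tz":0,"rx":0,"ry":0,"rz":0},{"tx":0,"ty":0,"tz":0,"rx":0,"ry":0,"rz":0},{"tx":0,"ty":0,"tz":0,"rx":0,"ry":0,"rz":0},{"tx":0,"ty":0,"tz":0,"rx":0,"ry":0,"rz":0}]' 0.0 40; python3 st.py
```

```text
time_s: 15.8
tool_pos: [0.5484, 0.1137, 0.128]
tool_rot: [180.0, 0.0, 156.7]
force: [-0.0, 0.2, 0.3]
grip_width: 0.06
t 15.8 box [0.0002 0.0001 0.128 ] rot [179.9667   0.0309 156.6886] F [-0.0433  0.1797  0.3429] T [ 0.0666 -0.1245  0.0163] w 0.059973857180538104 q7 40.260142977268536
time_s: 16.8
tool_pos: [0.5482, 0.1139, 0.1276]
tool_rot: [180.0, 0.0, 156.7]
force: [0.7, 2.3, -1.5]
grip_width: 0.0087
t 16.8 box [-0.      0.0003  0.1276] rot [179.9506   0.0097 156.6983] F [ 0.6708  2.2574 -1.4633] T [ 0.5159 -0.4278 -0.0413] w 0.008721847097478606 q7 40.248738362470235
```

The grip width reads 8.7 mm against the 9 mm blade, so the jaws are flush. Now I'll turn clockwise, following the pitch of about 0.166 mm per 10°.

```bash

python3 -m creep '[{"tx":0,"ty":0,"tz":0.00017,"rx":0,"ry":0,"rz":5},{"tx":0,"ty":0,"tz":0.00017,"rx":0,"ry":0,"rz":10},{"tx":0,"ty":0,"tz":0.00017,"rx":0,"ry":0,"rz":10},{"tx":0,"ty":0,"tz":0.00017,"rx":0,"ry":0,"rz":10},{"tx":0,"ty":0,"tz":0.00017,"rx":0,"ry":0,"rz":10},{"tx":0,"ty":0,"tz":0,"rx":0,"ry":0,"rz":0}]'; python3 st.py
python3 -m creep '[{"tx":0,"ty":0,"tz":0.00017,"rx":0,"ry":0,"rz":10},{"tx":0,"ty":0,"tz":0.00017,"rx":0,"ry":0,"rz":10},{"tx":0,"ty":0,"tz":0.00017,"rx":0,"ry":0,"rz":10},{"tx":0,"ty":0,"tz":0.00017,"rx":0,"ry":0,"rz":10},{"tx":0,"ty":0,"tz":0.00017,"rx":0,"ry":0,"rz":10},{"tx":0,"ty":0,"tz":0.00017,"rx":0,"ry":0,"rz":10},{"tx":0,"ty":0,"tz":0.00017,"rx":0,"ry":0,"rz":10},{"tx":0,"ty":0,"tz":0,"rx":0,"ry":0,"rz":0}]'; python3 st.py
```

```text
time_s: 17.55
tool_pos: [0.5482, 0.114, 0.1268]
tool_rot: [179.9, -0.0, 111.8]
force: [0.8, 2.5, -1.4]
grip_width: 0.0088
t 17.55 box [0.     0.0004 0.1268] rot [179.9478  -0.0117 111.8116] F [ 0.7588  2.5285 -1.3917] T [ 0.5635 -0.5105 -0.0571] w 0.008762532264799703 q7 -2.229961992013348
time_s: 18.55
tool_pos: [0.5484, 0.114, 0.1256]
tool_rot: [180.0, -0.1, 42.0]
force: [2.8, 2.4, -0.8]
grip_width: 0.0089
t 18.55 box [0.0002 0.0004 0.1256] rot [179.9916  -0.0647  41.96  ] F [ 2.8337  2.4058 -0.7548] T [ 0.674  -0.565  -0.0288] w 0.008856769765073413 q7 -69.29258165935184
```

```bash

python3 -m creep '[{"tx":0,"ty":0,"tz":0.00017,"rx":0,"ry":0,"rz":10},{"tx":0,"ty":0,"tz":0.00017,"rx":0,"ry":0,"rz":10},{"tx":0,"ty":0,"tz":0.00014,"rx":0,"ry":0,"rz":8},{"tx":0,"ty":0,"tz":0,"rx":0,"ry":0,"rz":0},{"tx":0,"ty":0,"tz":0,"rx":0,"ry":0,"rz":0}]'; python3 st.py
python3 -m creep '[{"tx":0,"ty":0,"tz":0.0001,"rx":0,"ry":0,"rz":6},{"tx":0,"ty":0,"tz":0,"rx":0,"ry":0,"rz":0},{"tx":0,"ty":0,"tz":0,"rx":0,"ry":0,"rz":0}]'; python3 st.py
python3 -m creep '[{"tx":0,"ty":0,"tz":0.00005,"rx":0,"ry":0,"rz":3},{"tx":0,"ty":0,"tz":0,"rx":0,"ry":0,"rz":0},{"tx":0,"ty":0,"tz":0,"rx":0,"ry":0,"rz":0}]'; python3 st.py
```

```text
time_s: 19.18
tool_pos: [0.5484, 0.1138, 0.1252]
tool_rot: [-180.0, -0.1, 14.0]
force: [3.5, 2.8, -1.1]
grip_width: 0.0084
t 19.175 box [0.0002 0.0003 0.1252] rot [-179.9782   -0.0624   13.9523] F [ 3.4758  2.7767 -1.1197] T [ 0.8371 -0.7005 -0.0181] w 0.008376357693764738 q7 -96.37794070462147
time_s: 19.55
tool_pos: [0.5484, 0.1138, 0.1251]
tool_rot: [-180.0, -0.1, 7.9]
force: [4.5, 3.2, -1.5]
grip_width: 0.0087
t 19.55 box [0.0002 0.0002 0.1251] rot [-179.9746   -0.054     7.8805] F [ 4.48   3.188 -1.464] T [ 0.9092 -0.8615 -0.0204] w 0.008668698933513644 q7 -102.25884446963775
time_s: 19.92
tool_pos: [0.5484, 0.1138, 0.125]
tool_rot: [-180.0, -0.1, 4.9]
force: [3.3, 3.1, -1.2]
grip_width: 0.0085
t 19.925 box [0.0002 0.0002 0.125 ] rot [-179.9732   -0.0555    4.8757] F [ 3.2573  3.0901 -1.2195] T [ 0.8889 -0.8875 -0.0253] w 0.00851767770412136 q7 -105.17356308060418
```

```bash

for i in 1; do :; done
python3 -m creep '[{"tx":0,"ty":0,"tz":0.00005,"rx":0,"ry":0,"rz":3},{"tx":0,"ty":0,"tz":0,"rx":0,"ry":0,"rz":0},{"tx":0,"ty":0,"tz":0,"rx":0,"ry":0,"rz":0}]'>/dev/null; python3 st.py
python3 -m creep '[{"tx":0,"ty":0,"tz":0.00003,"rx":0,"ry":0,"rz":2},{"tx":0,"ty":0,"tz":0,"rx":0,"ry":0,"rz":0},{"tx":0,"ty":0,"tz":0,"rx":0,"ry":0,"rz":0}]'>/dev/null; python3 st.py
python3 -m creep '[{"tx":0,"ty":0,"tz":0.00003,"rx":0,"ry":0,"rz":2},{"tx":0,"ty":0,"tz":0,"rx":0,"ry":0,"rz":0},{"tx":0,"ty":0,"tz":0,"rx":0,"ry":0,"rz":0}]'>/dev/null; python3 st.py
```

```text
t 20.3 box [0.0002 0.0002 0.125 ] rot [-179.9697   -0.0535    1.8735] F [ 4.0123  3.5382 -1.3693] T [ 0.978  -0.8638 -0.0111] w 0.008485178992017464 q7 -108.08496206269756
t 20.675 box [0.0002 0.0002 0.125 ] rot [-179.964    -0.0577   -0.121 ] F [ 3.7592  3.8311 -2.0872] T [ 0.92   -0.8764 -0.0353] w 0.00840105304463181 q7 -110.02222850049823
t 21.05 box [0.0002 0.0003 0.1249] rot [-179.9638   -0.0591   -2.1156] F [ 3.7242  3.6222 -1.2021] T [ 0.9427 -0.8671  0.0115] w 0.008876751529805755 q7 -111.9623779860528
```

```bash

python3 -m creep '[{"tx":0,"ty":0,"tz":0.00003,"rx":0,"ry":0,"rz":2},{"tx":0,"ty":0,"tz":0,"rx":0,"ry":0,"rz":0},{"tx":0,"ty":0,"tz":0,"rx":0,"ry":0,"rz":0}]'>/dev/null; python3 st.py
python3 -m creep '[{"tx":0,"ty":0,"tz":0.00003,"rx":0,"ry":0,"rz":2},{"tx":0,"ty":0,"tz":0,"rx":0,"ry":0,"rz":0},{"tx":0,"ty":0,"tz":0,"rx":0,"ry":0,"rz":0}]'>/dev/null; python3 st.py
python3 -m creep '[{"tx":0,"ty":0,"tz":0.00003,"rx":0,"ry":0,"rz":2},{"tx":0,"ty":0,"tz":0,"rx":0,"ry":0,"rz":0},{"tx":0,"ty":0,"tz":0,"rx":0,"ry":0,"rz":0}]'>/dev/null; python3 st.py
```

```text
t 21.425 box [0.0002 0.0003 0.1249] rot [-179.986    -0.066    -4.0354] F [ 2.998   3.1002 -0.1598] T [ 0.846  -0.9073  0.4311] w 0.00855077617661926 q7 -113.8519085434208
t 21.8 box [0.0002 0.0003 0.125 ] rot [179.998   -0.0742  -5.9783] F [ 3.5059  3.1113 -1.8436] T [ 0.889  -0.9035  0.7034] w 0.008712605448024827 q7 -115.76235904632578
t 22.175 box [0.0002 0.0002 0.125 ] rot [179.9987  -0.0738  -8.0604] F [ 3.8559  3.3522 -0.5495] T [ 0.7973 -0.9388  0.8511] w 0.00932758681622735 q7 -117.77999970936798
```

```bash
cat > av.py <<'E'
from st import *
W=[];T=[];Y=[]
for i in range(6):
    env.read_camera("wrist");o=env.get_obs();W.append(o["grip_width"]);T.append(o["wrist_torque"][2]);Y.append(o["tool_rot"][2])
print("w",np.mean(W),np.std(W),"Tz",np.mean(T),np.std(T),"yaw",np.mean(Y),"t",o["time_s"],"z",o["tool_pos"][2],o["force"])
E
python3 av.py
python3 -m creep '[{"tx":0,"ty":0,"tz":0,"rx":0,"ry":0,"rz":0},{"tx":0,"ty":0,"tz":0,"rx":0,"ry":0,"rz":0},{"tx":0,"ty":0,"tz":0,"rx":0,"ry":0,"rz":0}]' 0.0 60 >/dev/null; python3 av.py
```

```text
w 0.00914704986286133 7.909031014121988e-05 Tz 0.865883190049625 0.03204394362535776 yaw -8.057267764342443 t 22.475 z 0.1249559481140134 [ 4.4071  3.1645 -0.8037]
w 0.008830924037104249 0.0001533829623789518 Tz 1.0693739639589888 0.023964304701861457 yaw -8.014057507086978 t 23.15 z 0.12494204369219108 [ 4.0869  4.0911 -0.9632]
```

```bash

python3 -m creep '[{"tx":0,"ty":0,"tz":0,"rx":0,"ry":0,"rz":1.5},{"tx":0,"ty":0,"tz":0,"rx":0,"ry":0,"rz":0},{"tx":0,"ty":0,"tz":0,"rx":0,"ry":0,"rz":0}]'>/dev/null; python3 av.py
python3 -m creep '[{"tx":0,"ty":0,"tz":0,"rx":0,"ry":0,"rz":1.5},{"tx":0,"ty":0,"tz":0,"rx":0,"ry":0,"rz":0},{"tx":0,"ty":0,"tz":0,"rx":0,"ry":0,"rz":0}]'>/dev/null; python3 av.py
```

```text
w 0.009108681617227471 0.0001867209596145779 Tz 1.0450315363671794 0.016394655530291586 yaw -9.599030765466617 t 23.825 z 0.1249621452671996 [4.2013 4.0365 0.5413]
w 0.009537516711506258 0.00014242587561948426 Tz 1.1908511496366943 0.038371464245042314 yaw -11.07188561083323 t 24.5 z 0.12496016028811467 [ 3.9297  3.4309 -0.0452]
```

```bash

python3 -m creep '[{"tx":0,"ty":0,"tz":0,"rx":0,"ry":0,"rz":0},{"tx":0,"ty":0,"tz":0,"rx":0,"ry":0,"rz":0},{"tx":0,"ty":0,"tz":0,"rx":0,"ry":0,"rz":0},{"tx":0,"ty":0,"tz":0,"rx":0,"ry":0,"rz":0}]' 0.0 5 >/dev/null; python3 av.py
```

```text
w 0.01147993130056342 0.00022359790936450603 Tz 0.11103388274675996 0.01871960602340243 yaw -11.31007376430761 t 25.3 z 0.12488902492356879 [1.8785 4.8199 3.9138]
```

```bash

python3 - <<'E'
from st import *
w=env.read_camera("wrist");w["pixels"]=cv2.convertScaleAbs(w["pixels"],alpha=2);crop(w,(270,170,370,290),6,"pics/a5.png")
E
python3 -m creep '[{"tx":0,"ty":0,"tz":0,"rx":0,"ry":0,"rz":0},{"tx":0,"ty":0,"tz":0,"rx":0,"ry":0,"rz":0},{"tx":0,"ty":0,"tz":0,"rx":0,"ry":0,"rz":0},{"tx":0,"ty":0,"tz":0,"rx":0,"ry":0,"rz":0}]' 0.0 60 >/dev/null; python3 av.py
python3 - <<'E'
from st import *
w=env.read_camera("wrist");w["pixels"]=cv2.convertScaleAbs(w["pixels"],alpha=2);crop(w,(270,170,370,290),6,"pics/a60.png")
E
```

```text
w 0.009771406365257506 0.00014318802480690454 Tz 0.819074143520047 0.01943081562452608 yaw -11.266939751261205 t 26.15 z 0.12492160635079848 [1.3932 5.4081 4.5041]
```

View pics/a5.png

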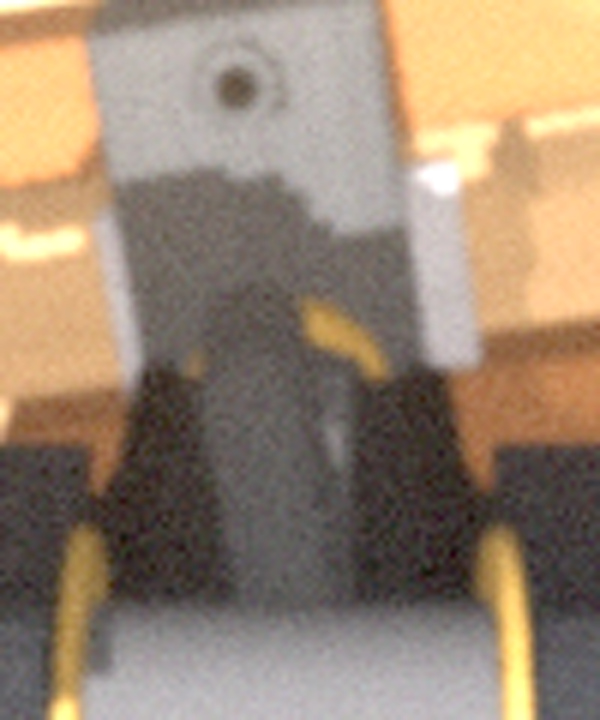

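View pics/a60.png

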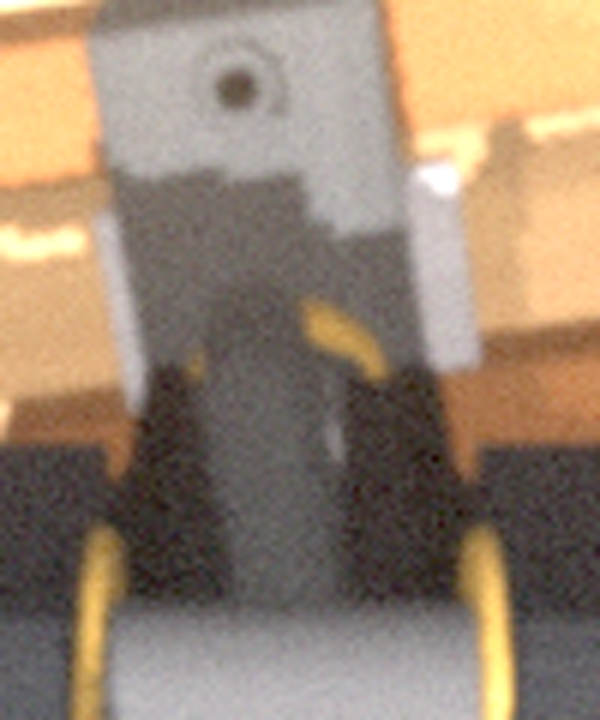

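Under 5 N and 60 N the blade looks identical: left edge (205,400)→(235,570) in both crops, parallel to the bridge. So the screw is dead on its seat and only the pads are yielding. I'll unload and find the seat yaw precisely.

```bash

python3 -m creep '[{"tx":0,"ty":0,"tz":0,"rx":0,"ry":0,"rz":-5},{"tx":0,"ty":0,"tz":0,"rx":0,"ry":0,"rz":0}]'>/dev/null; python3 av.py
python3 -m creep '[{"tx":0,"ty":0,"tz":0,"rx":0,"ry":0,"rz":-2},{"tx":0,"ty":0,"tz":0,"rx":0,"ry":0,"rz":0}]'>/dev/null; python3 av.py
python3 -m creep '[{"tx":0,"ty":0,"tz":0,"rx":0,"ry":0,"rz":-1},{"tx":0,"ty":0,"tz":0,"rx":0,"ry":0,"rz":0}]'>/dev/null; python3 av.py
python3 -m creep '[{"tx":0,"ty":0,"tz":0,"rx":0,"ry":0,"rz":-1},{"tx":0,"ty":0,"tz":0,"rx":0,"ry":0,"rz":0}]'>/dev/null; python3 av.py
```

```text
w 0.008685802878062273 0.0001426501635335499 Tz 0.47536004022006123 0.03306044340507782 yaw -6.332411045525198 t 26.75 z 0.1248731816779835 [2.414  5.3784 4.2392]
w 0.008473427521219953 0.00026192878642696395 Tz 0.28448230745147507 0.0390446770788208 yaw -4.37912128339608 t 27.3 z 0.12490948571403736 [1.18   5.6406 3.3684]
w 0.008425438869805629 0.00017552175260813932 Tz -0.01524808243518533 0.03530987460860305 yaw -3.4312788128244383 t 27.85 z 0.12490330421437372 [2.0122 6.0809 3.833 ]
w 0.008343450825593218 0.00027491683975282467 Tz -0.027869600881464927 0.03418727047704759 yaw -2.4342288201926436 t 28.4 z 0.12487418685162549 [2.0307 5.4355 2.1904]
```

```bash

python3 -m creep '[{"tx":0,"ty":0,"tz":0,"rx":0,"ry":0,"rz":-2},{"tx":0,"ty":0,"tz":0,"rx":0,"ry":0,"rz":0}]'>/dev/null; python3 av.py
python3 -m creep '[{"tx":0,"ty":0,"tz":0,"rx":0,"ry":0,"rz":2},{"tx":0,"ty":0,"tz":0,"rx":0,"ry":0,"rz":0}]'>/dev/null; python3 av.py
for i in 1; do python3 -m creep '[{"tx":0,"ty":0,"tz":0,"rx":0,"ry":0,"rz":0.5},{"tx":0,"ty":0,"tz":0,"rx":0,"ry":0,"rz":0}]'>/dev/null; python3 av.py; done
python3 -m creep '[{"tx":0,"ty":0,"tz":0,"rx":0,"ry":0,"rz":0.5},{"tx":0,"ty":0,"tz":0,"rx":0,"ry":0,"rz":0}]'>/dev/null; python3 av.py
python3 -m creep '[{"tx":0,"ty":0,"tz":0,"rx":0,"ry":0,"rz":0.5},{"tx":0,"ty":0,"tz":0,"rx":0,"ry":0,"rz":0}]'>/dev/null; python3 av.py
python3 -m creep '[{"tx":0,"ty":0,"tz":0,"rx":0,"ry":0,"rz":0.5},{"tx":0,"ty":0,"tz":0,"rx":0,"ry":0,"rz":0}]'>/dev/null; python3 av.py
python3 -m creep '[{"tx":0,"ty":0,"tz":0,"rx":0,"ry":0,"rz":1},{"tx":0,"ty":0,"tz":0,"rx":0,"ry":0,"rz":0}]'>/dev/null; python3 av.py
```

```text
w 0.00831622516881598 0.00020475242488571217 Tz 0.011829129168684614 0.026325629262911758 yaw -0.43199746795513816 t 28.95 z 0.1249142243212123 [1.4494 6.0494 3.3076]
w 0.008509820942118954 0.00013043281508448384 Tz -0.047488409939424686 0.016110886505393104 yaw -2.438130336176433 t 29.5 z 0.12488712671241972 [1.8153 5.4563 2.5211]
w 0.008560161414313601 0.000320310251778913 Tz 0.03795495860694243 0.02878843435110966 yaw -2.9275506532555116 t 30.05 z 0.124905978220635 [2.7245 4.8174 3.8951]
w 0.008568694400552827 0.00015134192140921798 Tz 0.036045891280886304 0.03274542324757473 yaw -3.426914763480576 t 30.6 z 0.12488495014605629 [2.5045 5.1028 3.3355]
w 0.008416489983057227 0.000159713652032039 Tz 0.1346231741223353 0.03846445482215267 yaw -3.9029299214050557 t 31.15 z 0.12490670961594895 [1.1773 4.9353 3.0188]
w 0.008562945911872235 0.00019395789541709662 Tz 0.2892674202581966 0.01540359551521336 yaw -4.374142319209443 t 31.7 z 0.12486098333204232 [2.0779 6.0106 3.8795]
w 0.008631208603827566 0.00018781460291513415 Tz 0.48119082005210184 0.015401574461528731 yaw -5.338073422960208 t 32.25 z 0.12490118527965459 [2.0958 5.5965 3.6651]
```

Seat onset is at tool yaw ≈ -3.4°. Now -5.3°, with 0.48 Nm firm on the seat. Next I back off 90° from the seat, to a target yaw of about 86.6°, rising with the screw.

```bash

python3 -m creep '[{"tx":0,"ty":0,"tz":0,"rx":0,"ry":0,"rz":-2},{"tx":0,"ty":0,"tz":-0.00016,"rx":0,"ry":0,"rz":-10},{"tx":0,"ty":0,"tz":-0.00017,"rx":0,"ry":0,"rz":-10},{"tx":0,"ty":0,"tz":-0.00017,"rx":0,"ry":0,"rz":-10},{"tx":0,"ty":0,"tz":-0.00017,"rx":0,"ry":0,"rz":-10},{"tx":0,"ty":0,"tz":-0.00016,"rx":0,"ry":0,"rz":-10},{"tx":0,"ty":0,"tz":-0.00017,"rx":0,"ry":0,"rz":-10},{"tx":0,"ty":0,"tz":-0.00017,"rx":0,"ry":0,"rz":-10},{"tx":0,"ty":0,"tz":-0.00017,"rx":0,"ry":0,"rz":-10},{"tx":0,"ty":0,"tz":-0.00016,"rx":0,"ry":0,"rz":-10},{"tx":0,"ty":0,"tz":0,"rx":0,"ry":0,"rz":0},{"tx":0,"ty":0,"tz":0,"rx":0,"ry":0,"rz":0}]'; python3 av.py
python3 - <<'E'
from st import *
st()
t=env.read_camera("top");w=env.read_camera("wrist");s=env.read_camera("side")
crop(t,(200,110,380,260),4,"pics/t7.png");cv2.imwrite("pics/w7.png",w["pixels"][:,:,::-1]);cv2.imwrite("pics/s7.png",s["pixels"][:,:,::-1])
E
```

```text
time_s: 33.75
tool_pos: [0.5483, 0.1138, 0.1263]
tool_rot: [180.0, -0.1, 86.6]
force: [1.9, 4.2, 3.7]
grip_width: 0.0083
w 0.008559215349136793 0.00025693606610862057 Tz 0.031171845221205422 0.024904513478666367 yaw 86.56644352958222 t 34.05 z 0.12629995959157575 [2.2539 5.5603 3.9079]
t 34.05 box [0.0001 0.0001 0.1263] rot [179.97    -0.0714  86.5687] F [2.2539 5.5603 3.9079] T [ 1.2991 -0.4919 -0.019 ] w 0.00860877327696757 q7 -26.234014705156884
```

View pics/w7.png

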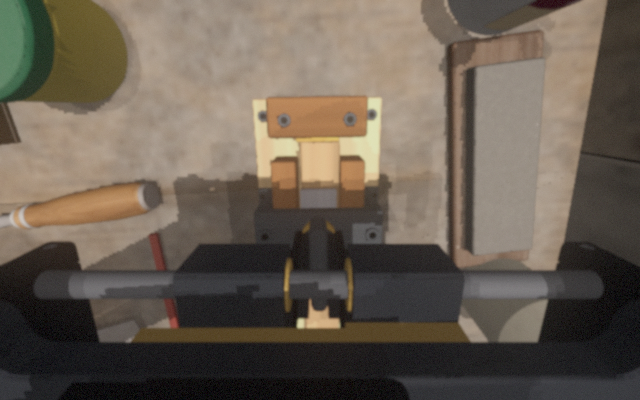

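View pics/s7.png

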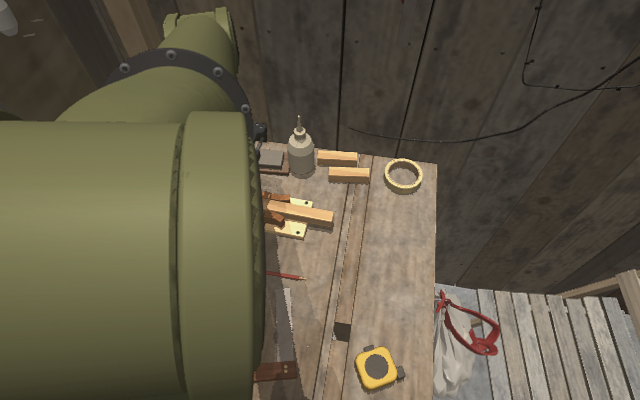

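View pics/t7.png

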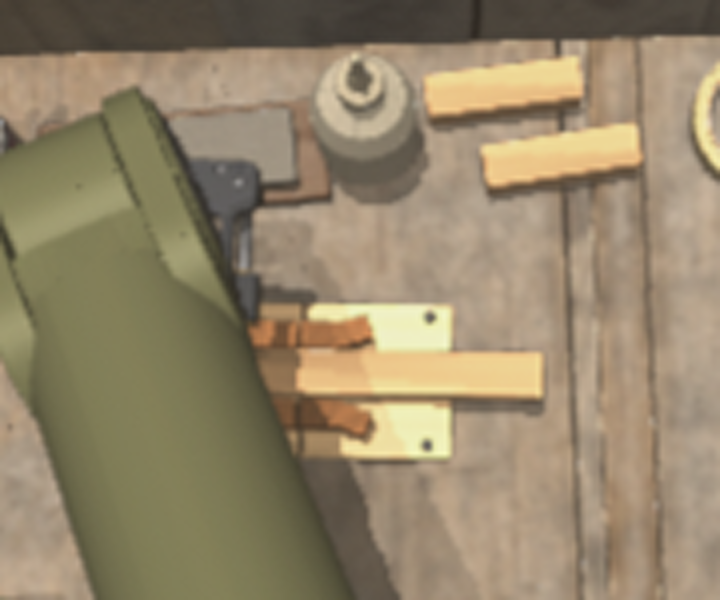

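```bash

python3 - <<'E'
from st import *
t=env.read_camera("top");w=env.read_camera("wrist")
w["pixels"]=cv2.convertScaleAbs(w["pixels"],alpha=1.3)
crop(w,(260,90,380,220),6,"pics/w8.png")
g=lambda P,k,o:(np.array(P,float)+.5)/k-.5+np.array(o)
L=onz(t,g([(542,352),(542,397)],4,(200,110)),.044);print(np.c_[(L[:,:2]-O)@x,(L[:,:2]-O)@y])
P=[np.r_[O+.055*y+dx*x,.044] for dx in(-.014,.014)]
print((proj(w,P)-[260,90])*6)
E
```

```text
[[ 0.015  -0.2041]
 [-0.0137 -0.2041]]
[[216.1957 306.1713]
 [455.3401 301.2053]]
```

View pics/w8.png

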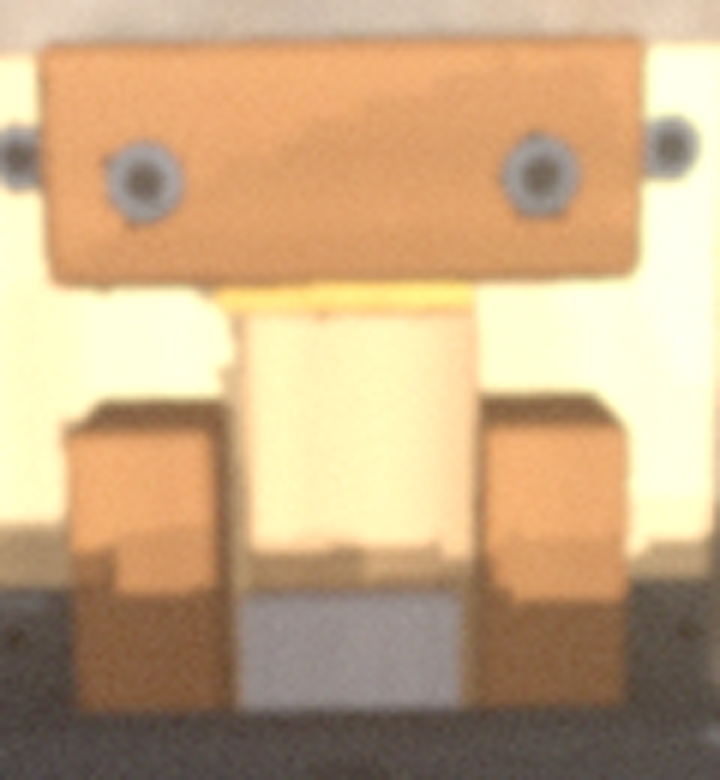

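The batten end (crop row ~308) butts straight against the brass strip (rows 290–308), with no gap visible. The tail is at y = -204 mm, and the wing is held a quarter turn off its seat. I'm handing the job in.

```bash
python3 -c "
from cell import env
print(env.sign_off()); print(env.get_obs()['time_s'])"
```

```text
the job is handed in; nothing more can be done
None
the job is handed in; nothing more can be done
```

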